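# Hold the loupe over the seated hardness block

## Task

Slide the large steel reference block along the bench, without lifting it, until it rests home against both faces of the V-shaped stop. Then pick up the black eye loupe, raise it above the tops of the can and the two jars that stand in a row between it and the stop, and carry it over them without disturbing them, and finish while still holding it: still and upright, centred over the block and hovering about a centimetre above its top, never touching the block with it.

Things in the scene. Friction and masses are not known exactly. Their poses are not given: they have to be found in the camera images.
- block: Large bright steel hardness reference block: a flat round disc, 60 mm diameter, 12 mm thick, about 0.25 kg, lying loose on the bench. Origin: centre of its underside; z up. (A similar disc of 50 mm further back belongs to the clutter.)
- v_stop: Low aluminium V-shaped stop fixed to the bench: two straight upright bars, 10 mm high, 12 mm thick, inner faces 48 mm long, meeting at a right angle. Origin: on the bench, at the point where the block's centre stands when it touches both inner faces. Its x axis points from there to the inner corner of the V, which is 42 mm away; the V opens toward -x, each face at 45 degrees to the x axis.
- loupe: Black eye loupe, a slightly tapered hollow-looking cone, 37 mm diameter, 33 mm high, 40 g, standing upright and loose on the bench, wide end down. Origin: centre of its underside; z up. Gripped across its diameter near mid height. A tall microscope (eyepieces from x = 0.44 on, y = -0.09 to 0.04, over 0.27 m up) and, further left, a computer tower stand left of the work: keep the arm clear of them.
- can: Spare-objective can, white below and black above, 44 mm diameter, 63 mm high, loose on the bench; it and the two jars stand in a row between loupe and stop, in any order, about 70 mm apart; the row runs slanting ahead and to the left, about 50 degrees from the x axis. Origin: centre of its underside.
- red_jar: White paste jar with red cap, 48 mm diameter, 46 mm high, loose on the bench in the row (not the like ones far back on the right). Origin: centre of its underside.
- blue_jar: White paste jar with blue cap, 52 mm diameter, 52 mm high, loose on the bench in the row (not the like one far back on the right). Origin: centre of its underside.

How it is judged:
On the way, in this order (a step that is already met when the one before it is completed fails the run):
1. the block rests against both faces of the V stop (within 5 mm) (horizontal distance between block and v_stop below 0.005 m and linear speed of block below 0.02 m/s and height (world z) of loupe below 0.01 m), for 0.2 s.
2. the loupe, held by the fingers, is raised above the tops of the can and jars (underside over 65 mm) (height (world z) of loupe above 0.065 m and contact force between the fingers and loupe above 0.5 N), for 0.1 s.
At the end, for the whole second after the job is handed in: The block lies flat, within 5 mm of its place against both faces of the stop. The loupe is held still in the fingers, within 7 mm of the block's centre line, upright within 8 degrees, its underside 3 to 20 mm above the block's top, touching neither block nor stop (horizontal distance between block and v_stop below 0.005 m and height (world z) of block below 0.004 m and horizontal distance between loupe and block below 0.007 m and z of loupe in the frame of block between 0.015 and 0.032 m and angle between loupe's own z axis and vertical below 0.14 rad and linear speed of loupe below 0.02 m/s and contact force between the fingers and loupe above 0.5 N and contact force between loupe and block below 0.05 N and contact force between loupe and v_stop below 0.05 N); the arm keeps its last pose, push and grip.
It fails at once if the block is lifted off the bench or tipped (height (world z) of block above 0.006 m or angle between block's own z axis and vertical above 0.15 rad).
It fails at once if the loupe touches the block (contact force between loupe and block above 0.3 N).
It fails at once if the can or a jar is moved more than 12 mm or tipped (distance of any of can, red_jar, blue_jar from where it was at the start of the episode above 0.012 m or angle between any of can, red_jar, blue_jar's own z axis and vertical above 0.3 rad).
It also fails if it takes over 70 s, if anything falls off the work surface, if the arm or the gripper's body presses on something with over 40 N, if the wrist force passes 120 N, or if a joint passes its speed limit or range.

## Robot

A 6-joint arm with a two-finger parallel gripper is mounted at the origin on a cart in front of the work surface, level with it; the furniture and walls round the work are solid. World frame = base frame: x ahead of the robot, y to its left, z up, the work surface at z = 0. Lengths are in m, angles in rad, forces in N, time in s.
With the tool pointing down it reaches from about 0.3 to 0.875 m from the base axis. Payload 6.4 kg.
Tool frame: the origin (TCP) lies at the very end of the fingers, on their centre line; the grasp point (between the pads) lies 19 mm behind it; z points along the fingers, y is the line along which they close (so a half turn about z gives the same grasp; the last joint's range is limited). The gripper opens to 85 mm and grips with 20 to 120 N. Pads are 22 mm wide; open, the fingers measure 114 mm over their backs; the gripper's body (76 mm by 85 mm) begins 54 mm behind the grasp point. The pads swing forward as they close: fully open they stand 13 mm farther back than shut.
Start: joints at [0.948, 0.181, 1.607, -0, 1.354, -0.206], TCP at [0.233, 0.526, 0.231] pointing down, gripper open.
Joint ranges: [-2.99, 2.99], [-0.89, 2.07], [0.3, 2.58], [-1.14, 4.28], [0, 2.63], [-3.12, 3.12]. Speed limits (rad/s): [2.57, 2.57, 3.01, 3.14, 3.14, 3.14].

## Interface

Orientations are given as a unit quaternion [w, x, y, z].
In Python, from bench import ctrl gives the robot as it stands.
- The arm moves only by the shell command python3 jog.py FILE, which reads ROWS from the file FILE. ROWS is a JSON list of rows, 1 to 10 of them, each of 7 numbers: dx, dy, dz in units of 100 mm, then a rotation vector rx, ry, rz in rad, then the opening from 0.0 (shut) to 1.0 (fully open); each row is the pose to reach, as a shift and turn from the pose commanded when the command began, along the tool's axes at that moment; what a row does not reach only later rows make up. A row lasts 1/8 s, in which the tool goes at most 0.0625 m and 0.188 rad, less where a joint would pass 70% of its speed; a pose out of reach is approached as far as the arm can. The fingers move at their own pace and stop on an object; the grip force is fixed at half the most. Time passes only in rows, so rows that do not move let the fingers close. It prints the time, the measured TCP pose, the force, the opening and the grip force at its end. Input that does not fit is refused with a message, and nothing moves.
- ctrl.get_obs(): the state, without advancing time (a new reading comes with each control period).
- ctrl.camera(name): name is "scene" or "top" or "wrist"; returns the picture (400x640x3 uint8, blue, green, red); there is no depth.
- ctrl.camera_params(name): a dict with "fovy" (degrees; the focal length in pixels is half the picture's height over the tangent of half this angle, whatever the lens; pixels are square), "cx", "cy" (the principal point, pixels), "view" (4x4, takes a point from world to camera coordinates). Camera axes: x right, y up, looking along -z (the intrinsics and any distortion apply to the point x, -y, -z); pixel columns grow to the right and rows downward; lengths in m; the calibration is good to about 2 mm. A picture is of the moment at which its call begins: read the wrist's pose just before it. camera_params takes no time and is no camera call; for the wrist camera it gives the pose at the moment of the call.
- ctrl.hand_in(): hands the job in; it is judged then, once.
The state is a dict: "time_s": time; "q": joint angles; "dq": joint speeds; "joint_efforts": joint torques, N m; "eef_pos": TCP position; "eef_rot": TCP orientation; "wrist_force": force on the tool from outside, world axes, zero at the start; "torque": the same for the moment, N m; "opening": opening from 0.0 (shut) to 1.0 (fully open); "grasp_force": force on a finger pad.
Only numpy, scipy, OpenCV 4.12 (cv2) and the standard library are available. Lean on these libraries where they do the work, as an engineer would, in place of code of your own. Each camera call takes 0.05 s, during which the arm holds its last target. There are 200 camera calls.

## Working session

There is one attempt and no reset: what is moved stays moved. The work goes in short steps, Python scripts to look and compute and a shell command to move; the robot and the scene stay as the last step left them, time stands still between calls to the robot, and variables do not carry over. Pictures are saved under pics/ and viewed, at most 11 in all, crops included, and the job is handed in when it is done.

```bash
ls; mkdir -p pics; python3 - <<'E'
from bench import ctrl
import cv2,json
for n in ("scene","top"):
    cv2.imwrite(f"pics/{n}0.png",ctrl.camera(n)); p=ctrl.camera_params(n); print(n,{k:(v.tolist() if hasattr(v,'tolist') else v) for k,v in p.items()})
o=ctrl.get_obs(); print(o)
E
```

```text
bench.py
jog.py
pics
scene {'fovy': 42.78331592644422, 'cx': 319.5420833540089, 'cy': 198.86464963948012, 'view': [[0.7199213356517947, -0.6940277719231555, 0.006222722291466154, -0.5871424544490913], [0.47823150524485153, 0.5025317119609213, 0.7202475309675622, -0.15004529913084125], [-0.5029989044367588, -0.5155456626459062, 0.6936892473308306, -0.7826917486283879], [0.0, 0.0, 0.0, 1.0]]}
top {'fovy': 43.1919112266264, 'cx': 311.5303933201894, 'cy': 205.80521322926955, 'view': [[0.0006859877946927712, -0.9999570870688292, -0.009238692633029483, -0.2886001051293306], [0.9896205386795593, -0.0006487950305384767, 0.14370375252089565, -0.5345971692977506], [-0.1437035797895237, -0.009241379000474408, 0.9895776260960256, -0.8285024345789174], [0.0, 0.0, 0.0, 1.0]]}
{'time_s': 0.1, 'q': array([ 9.47677589e-01,  1.81455930e-01,  1.60792117e+00,  2.30085612e-05,
        1.35380654e+00, -2.06280473e-01]), 'dq': array([ 0.00034802, -0.00049552, -0.00376138, -0.00033617, -0.00249327,
        0.00040481]), 'joint_efforts': array([ 6.49897629e-04, -4.45878088e+01, -3.52235126e+01, -1.53696219e-04,
        4.08341482e-03,  1.65737964e-05]), 'eef_pos': array([0.23246849, 0.52536246, 0.23047397]), 'eef_rot': array([-3.30797715e-04,  2.06915869e-01,  9.78358416e-01, -7.23541928e-04]), 'wrist_force': array([ 0.26817332, -0.52321371, -0.04796013]), 'torque': array([ 0.02424752, -0.0271793 ,  0.03492464]), 'grasp_force': 0.0, 'opening': 0.9976193020943013}
```

View pics/scene0.png

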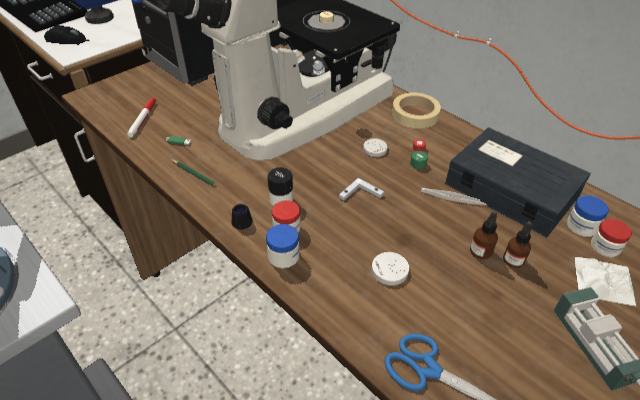

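View pics/top0.png

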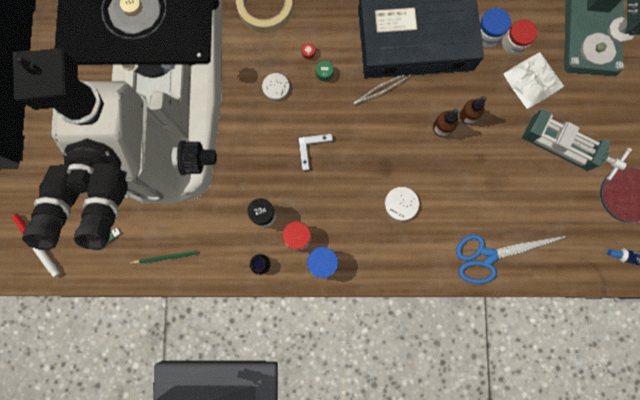

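The scene view shows the block at (390,268) and the V stop near (362,185). The top view shows the block at (402,204), the V corner at about (303,138) opening to the lower right, the loupe at (260,264), the can at (261,212), the red jar at (297,236) and the blue jar at (322,263).

```bash
cat > h.py <<'E'
import cv2,numpy as np
from scipy.optimize import minimize
from bench import ctrl
def cam(n):
    p=ctrl.camera_params(n); return np.array(p["view"]),200/np.tan(np.radians(p["fovy"])/2),p["cx"],p["cy"]
def proj(c,P):
    V,f,cx,cy=c; q=np.atleast_2d(P)@V[:3,:3].T+V[:3,3]
    return np.c_[cx+f*q[:,0]/-q[:,2],cy-f*q[:,1]/-q[:,2]]
def unproj(c,u,v,z):
    V,f,cx,cy=c; d=V[:3,:3].T@np.array([(u-cx)/f,-(v-cy)/f,-1]); o=-V[:3,:3].T@V[:3,3]
    return (o+d*(z-o[2])/d[2])[:2]
def blob(m,u,v):
    n,l,s,ce=cv2.connectedComponentsWithStats(m.astype(np.uint8))
    ys,xs=np.nonzero(l); i=np.argmin((xs-u)**2+(ys-v)**2); return l==l[ys[i],xs[i]]
A=np.linspace(0,2*np.pi,60,endpoint=False)
def ring(x,y,r,z): return np.c_[x+r*np.cos(A),y+r*np.sin(A),0*A+z]
def rast(polys,S=8):
    m=np.zeros((400*2,640*2),np.uint8)
    for p in polys: cv2.fillConvexPoly(m,np.round((cv2.convexHull(p.astype(np.float32))+.5)*2*16-8).astype(np.int32),1,cv2.LINE_8,4)
    return m
def fit(c,mask,x0,polyf):
    M=cv2.resize(mask.astype(np.uint8),None,fx=2,fy=2,interpolation=cv2.INTER_NEAREST)
    cost=lambda x:1-(rast(polyf(x))&M).sum()/max(1,(rast(polyf(x))|M).sum())
    s=np.array([.01,.01,.15][:len(x0)]); sim=np.vstack([x0]+[np.array(x0)+s*e for e in np.eye(len(x0))])
    r=minimize(cost,x0,method="Nelder-Mead",options=dict(initial_simplex=sim,xatol=1e-5,fatol=1e-5)); return r.x,r.fun
def cyl(c,parts): # parts: (r,z)
    return lambda x:[proj(c,np.vstack([ring(x[0],x[1],r,z) for r,z in parts]))]
def vee(c):
    def f(x):
        out=[]; R=np.array([[np.cos(x[2]),-np.sin(x[2])],[np.sin(x[2]),np.cos(x[2])]])
        for s in (1,-1):
            d=np.array([-1,s])/2**.5; n=np.array([1,s])/2**.5; k=np.array([.042,0])
            q=np.array([k,k+.048*d,k+.048*d+.012*n,k+.012*np.array([1,-s])/2**.5*0+.012*n,k+np.array([.012*2**.5,0])])@R.T+x[:2]
            out.append(proj(c,np.vstack([np.c_[q,0*q[:,:1]],np.c_[q,0*q[:,:1]+.01]])))
        return out
    return f
E
python3 - <<'E'
from h import *
seeds={"top":dict(block=(402,204),v=(306,150),loupe=(260,264),can=(261,212),red=(297,236),blue=(322,263)),
"scene":dict(block=(390,268),v=(362,182),loupe=(241,216),can=(280,180),red=(286,210),blue=(283,238))}
tiles=[]
for n in ("top","scene"):
    im=cv2.imread(f"pics/{n}0.png"); c=cam(n); h=cv2.cvtColor(im,cv2.COLOR_BGR2HSV).astype(int); H,S,Vv=h[...,0],h[...,1],h[...,2]
    mk=dict(block=(S<60)&(Vv>140),v=(S<60)&(Vv>120),loupe=Vv<55,can=Vv<60,red=((H<6)|(H>172))&(S>150)&(Vv>80),blue=(H>100)&(H<125)&(S>120)&(Vv>60))
    zt=dict(block=.012,v=.01,loupe=.033,can=.063,red=.046,blue=.052); rr=dict(block=.03,loupe=.0185,can=.022,red=.024,blue=.026)
    vis=im.copy()
    for k,s in seeds[n].items():
        b=blob(mk[k],*s); x=unproj(c,*s,zt[k])
        if k=="v": 
            best=min((fit(c,b,[x[0]-.02,x[1]-.02,a],vee(c)) for a in (.4,.8,1.2)),key=lambda r:r[1]); pf=vee(c)
        else:
            parts=[(rr[k],zt[k]),(rr[k],{'block':0,'loupe':0,'can':.035,'red':.03,'blue':.035}[k])]
            if k=="loupe": parts[0]=(.014,zt[k])
            pf=cyl(c,parts); best=fit(c,b,x,pf)
        print(n,k,np.round(best[0],4),"1-iou",round(best[1],3),b.sum())
        vis[b]=vis[b]//2+np.array([0,120,0],np.uint8)
        for p in pf(best[0]): cv2.polylines(vis,[cv2.convexHull(p.astype(np.float32)).round().astype(int)],True,(255,0,255),1)
    x0,y0,w,hh=(225,115,210,180) if n=="top" else (215,145,210,180)
    tiles.append(cv2.resize(np.hstack([im[y0:y0+hh,x0:x0+w],vis[y0:y0+hh,x0:x0+w]]),(700,300),interpolation=cv2.INTER_CUBIC))
cv2.imwrite("pics/fit.png",np.vstack(tiles))
E
```

```text
top block [ 0.5436 -0.4473] 1-iou 0.047 929
top v [ 0.6284 -0.3101  0.9075] 1-iou 0.114 442
top loupe [ 0.4368 -0.1975] 1-iou 0.151 307
top can [ 0.5221 -0.2037] 1-iou 0.254 463
top red [ 0.486  -0.2618] 1-iou 0.099 603
top blue [ 0.4384 -0.3064] 1-iou 0.091 726
scene block [ 0.543  -0.4452] 1-iou 0.099 958
scene v [ 0.6271 -0.3094  0.9265] 1-iou 0.154 376
scene loupe [ 0.4352 -0.1966] 1-iou 0.143 405
scene can [ 0.5204 -0.2046] 1-iou 0.157 536
scene red [ 0.4865 -0.2572] 1-iou 0.207 516
scene blue [ 0.4403 -0.3025] 1-iou 0.16 730
```

View pics/fit.png

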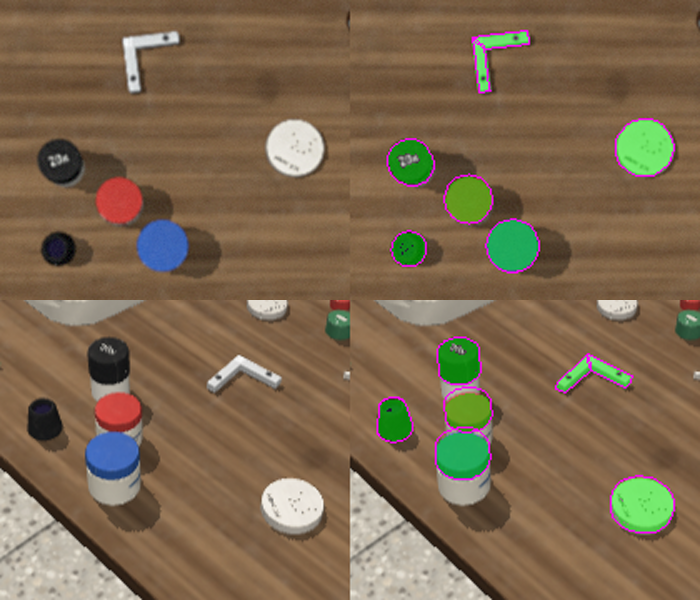

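The fits overlay well. That puts the block at about (0.543,-0.446), the V origin at about (0.628,-0.310) with its axis at about 0.917 rad, and the loupe at (0.436,-0.197). I'll push with partly open fingers as a cradle behind the disc.

```bash
cat > to.py <<'E'
import sys,numpy as np
from scipy.spatial.transform import Rotation as R
from bench import ctrl
# usage: to.py x y z yaw(of tool y axis) ...: shifts in current tool axes
o=ctrl.get_obs(); q=o["eef_rot"]; r=R.from_quat(q[[1,2,3,0]]); a=list(map(float,sys.argv[1:]))
for i in range(0,len(a),4):
    y=a[i+3]; ty=np.array([np.cos(y),np.sin(y),0]); z=np.array([0,0,-1.]); T=R.from_matrix(np.c_[np.cross(ty,z),ty,z])
    print(np.round(r.inv().apply(np.array(a[i:i+3])-o["eef_pos"]),4),np.round((r.inv()*T).as_rotvec(),4))
E
python3 to.py .33 .1 .23 .3  .33 -.2 .23 -.555
```

```text
[-0.2614 -0.3495  0.0009] [-1.60e-03  3.00e-04  8.54e-01]
[-0.3829 -0.6238  0.0013] [-1.500e-03  1.100e-03  1.709e+00]
```

The manual's scale: shifts go in units of 100 mm. Converting my numbers, -0.624 m is -6.24, -0.383 m is -3.83.

```bash
echo '[[-2.61,-3.5,0,0,0,0.85,0.4],[-2.61,-3.5,0,0,0,0.85,0.4],[-2.61,-3.5,0,0,0,0.85,0.4],[-2.61,-3.5,0,0,0,0.85,0.4],[-2.61,-3.5,0,0,0,0.85,0.4],[-2.61,-3.5,0,0,0,0.85,0.4],[-2.61,-3.5,0,0,0,0.85,0.4],[-3.83,-6.24,0,0,0,1.709,0.4],[-3.83,-6.24,0,0,0,1.709,0.4],[-3.83,-6.24,0,0,0,1.709,0.4]]' > mv.in && python3 jog.py mv.in; python3 to.py .33 -.2 .23 -.555 .508 -.503 .1 -.555
```

```text
time_s: 1.35
eef_pos: [0.3296, -0.0894, 0.2314]
eef_rot: [0.001, 0.794, 0.607, 0.0]
wrist_force: [2.3, -0.5, 0.1]
opening: 0.402
grasp_force: 0.0
[-0.1067  0.0293  0.0015] [ 0.0012 -0.      0.2899]
[-0.3524  0.2803  0.1318] [ 0.0012 -0.      0.2899]
```

```bash
echo '[[-1.07,0.29,0,0,0,0.29,0.4],[-1.07,0.29,0,0,0,0.29,0.4],[-3.52,2.8,1.3,0,0,0.29,0.4],[-3.52,2.8,1.3,0,0,0.29,0.4],[-3.52,2.8,1.3,0,0,0.29,0.4],[-3.52,2.8,1.3,0,0,0.29,0.4],[-3.52,2.8,1.3,0,0,0.29,0.4],[-3.52,2.8,1.3,0,0,0.29,0.4],[-3.52,2.8,1.3,0,0,0.29,0.4],[-3.52,2.8,1.3,0,0,0.29,0.4]]' > mv.in && python3 jog.py mv.in; python3 to.py .51 -.5 .004 -.555
```

```text
time_s: 2.6
eef_pos: [0.5104, -0.4985, 0.1001]
eef_rot: [-0.001, 0.872, 0.489, -0.0]
wrist_force: [-0.4, -0.5, 0.4]
opening: 0.4
grasp_force: 0.0
[-0.0016  0.0007  0.0961] [-0.0022 -0.0011  0.0064]
```

In the tool's units: 0.098 m is 0.98, 0.096 m is 0.96.

```bash
echo '[[-0.02,0.01,0.5,-0.002,-0.001,0.006,0.4],[-0.02,0.01,0.8,-0.002,-0.001,0.006,0.4],[-0.02,0.01,0.96,-0.002,-0.001,0.006,0.4],[-0.02,0.01,0.98,-0.002,-0.001,0.006,0.4]]' > mv.in && python3 jog.py mv.in; python3 - <<'E'
from h import *
cv2.imwrite("pics/s1.png",cv2.resize(ctrl.camera("scene")[140:340,260:500],None,fx=2.5,fy=2.5))
E
```

```text
time_s: 3.1
eef_pos: [0.5107, -0.501, 0.0041]
eef_rot: [0.001, 0.874, 0.487, 0.0]
wrist_force: [-0.2, -0.3, -0.0]
opening: 0.397
grasp_force: 0.0
```

View pics/s1.png

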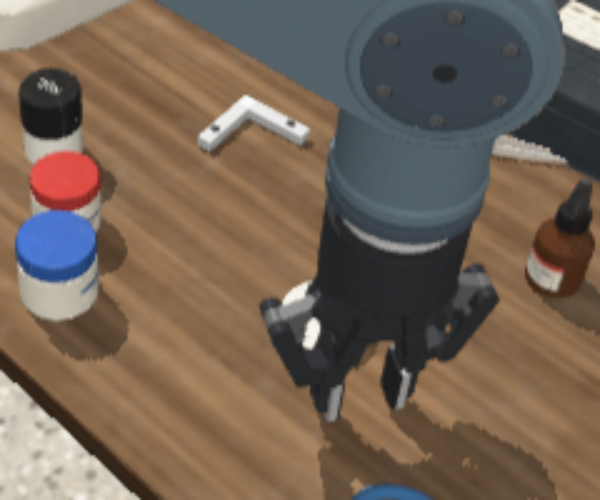

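The fingers are low behind the block, well clear of everything, and no contact force is showing. I'll push along tool +x.

```bash
echo '[[0.16,-0.01,0.02,0,0,0,0.4],[0.32,-0.01,0.02,0,0,0,0.4],[0.48,-0.01,0.02,0,0,0,0.4],[0.64,-0.01,0.02,0,0,0,0.4],[0.8,-0.01,0.02,0,0,0,0.4],[0.96,-0.01,0.02,0,0,0,0.4],[1.12,-0.01,0.02,0,0,0,0.4],[1.28,-0.01,0.02,0,0,0,0.4],[1.44,-0.01,0.02,0,0,0,0.4],[1.55,-0.01,0.02,0,0,0,0.4]]' > mv.in && python3 jog.py mv.in; python3 - <<'E'
from h import *
cv2.imwrite("pics/s2.png",cv2.resize(ctrl.camera("scene")[120:280,260:460],None,fx=3,fy=3))
E
```

```text
time_s: 4.4
eef_pos: [0.5919, -0.3681, 0.001]
eef_rot: [0.001, 0.874, 0.487, 0.0]
wrist_force: [-1.5, -2.2, 2.9]
opening: 0.394
grasp_force: 1.8
```

View pics/s2.png

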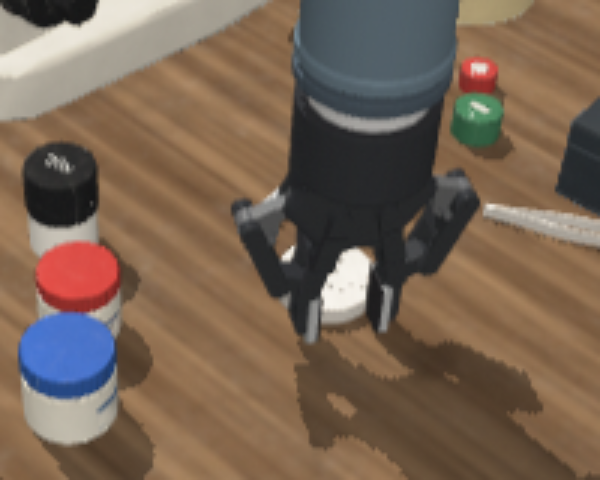

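The disc is seated in the finger cradle and about 33 mm remain. I'll finish slowly and watch the force.

```bash
echo '[[0.1,0,0,0,0,0,0.4],[0.18,0,0,0,0,0,0.4],[0.24,0,0,0,0,0,0.4],[0.28,0,0,0,0,0,0.4],[0.3,0,0,0,0,0,0.4]]' > mv.in && python3 jog.py mv.in;  echo '[[0.02,0,0,0,0,0,0.4],[0.04,0,0,0,0,0,0.4]]' > mv.in && python3 jog.py mv.in
```

```text
time_s: 5.08
eef_pos: [0.6072, -0.3434, 0.0009]
eef_rot: [0.001, 0.874, 0.487, -0.0]
wrist_force: [-0.8, -1.6, 0.3]
opening: 0.403
grasp_force: 0.7
time_s: 5.32
eef_pos: [0.6092, -0.3403, 0.001]
eef_rot: [0.001, 0.874, 0.486, 0.0]
wrist_force: [-1.0, -1.2, -1.1]
opening: 0.399
grasp_force: 0.6
```

```bash
for i in 1; do echo '[[0.02,0,0,0,0,0,0.4],[0.03,0,0,0,0,0,0.4]]' > mv.in && python3 jog.py mv.in;  echo '[[0.01,0,0,0,0,0,0.4],[0.02,0,0,0,0,0,0.4]]' > mv.in && python3 jog.py mv.in; done
```

```text
time_s: 5.58
eef_pos: [0.6097, -0.3386, 0.0009]
eef_rot: [0.001, 0.874, 0.487, -0.001]
wrist_force: [-5.5, -4.4, -0.0]
opening: 0.399
grasp_force: 3.8
time_s: 5.82
eef_pos: [0.6099, -0.338, 0.0009]
eef_rot: [0.001, 0.874, 0.486, -0.002]
wrist_force: [-9.5, -8.4, 0.7]
opening: 0.402
grasp_force: 6.2
```

Force is rising at a position that agrees with contact on both faces. I'll back off, lift, go toward the loupe and check.

```bash
echo '[[-0.12,0,0,0,0,0,0.4],[-0.3,0,0,0,0,0,0.45],[-0.3,0,-0.6,0,0,0,0.65],[-0.3,0,-1.2,0,0,0,0.65],[-0.3,0,-1.5,0,0,0,0.65]]' > mv.in && python3 jog.py mv.in; python3 to.py .436 -.197 .15 .5
```

```text
time_s: 6.45
eef_pos: [0.5973, -0.3633, 0.1561]
eef_rot: [0.004, 0.874, 0.486, 0.001]
wrist_force: [-0.1, -0.4, -0.6]
opening: 0.648
grasp_force: 0.0
[ 0.0564 -0.2247  0.0041] [ 0.0069  0.0059 -1.055 ]
```

```bash
echo '[[0.56,-2.25,0.04,0.007,0.006,-1.055,0.65],[0.56,-2.25,0.04,0.007,0.006,-1.055,0.65],[0.56,-2.25,0.04,0.007,0.006,-1.055,0.65],[0.56,-2.25,0.04,0.007,0.006,-1.055,0.65],[0.56,-2.25,0.04,0.007,0.006,-1.055,0.65],[0.56,-2.25,0.04,0.007,0.006,-1.055,0.65],[0.56,-2.25,0.04,0.007,0.006,-1.055,0.65]]' > mv.in && python3 jog.py mv.in; python3 - <<'E'
from h import *
for n,s,sv in (("top",(325,160),(306,150)),("scene",(358,200),(362,182))):
    im=ctrl.camera(n); cv2.imwrite(f"pics/{n}3.png",im)
    c=cam(n); h=cv2.cvtColor(im,cv2.COLOR_BGR2HSV).astype(int); m=(h[...,1]<60)&(h[...,2]>120)
    im0=cv2.imread(f"pics/{n}0.png"); d=cv2.absdiff(im,im0).max(2)>40
    b=blob(m&d,*s); x,f=fit(c,b,[.6278,-.3098],cyl(c,[(.03,.012),(.03,0)])); print(n,np.round(x,4),round(f,3),b.sum())
t=cv2.resize(cv2.imread("pics/top3.png")[110:290,220:400],(400,400)); s=cv2.resize(cv2.imread("pics/scene3.png")[130:280,220:420],(400,300)); cv2.imwrite("pics/m3.png",np.hstack([t,np.vstack([s,np.zeros((100,400,3),np.uint8)])]))
E
python3 to.py .436 -.197 .1 .5  .436 -.197 .002 .5
```

```text
time_s: 7.32
eef_pos: [0.4343, -0.1957, 0.147]
eef_rot: [-0.003, 0.511, 0.86, 0.0]
wrist_force: [0.4, 0.5, -0.6]
opening: 0.649
grasp_force: 0.0
top [ 0.6286 -0.3109] 0.04 900
scene [ 0.6267 -0.31  ] 0.081 702
[-0.0024  0.001   0.0468] [-0.0025 -0.0057 -0.0024]
[-0.0029  0.0013  0.1448] [-0.0025 -0.0057 -0.0024]
```

View pics/m3.png

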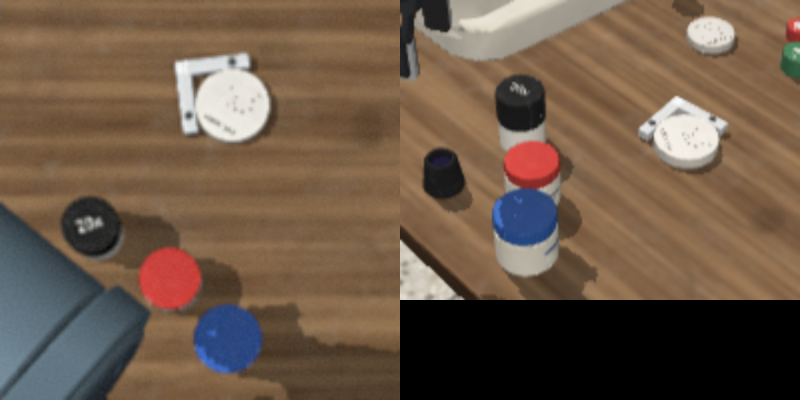

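The block sits against both bars: the fits for block and stop origin agree to within 1 mm in both views, and the row is untouched. Now I'll descend onto the loupe.

```bash
echo '[[-0.03,0.01,0.47,-0.0025,-0.0057,-0.002,0.65],[-0.03,0.01,0.9,-0.0025,-0.0057,-0.002,0.65],[-0.03,0.01,1,-0.0025,-0.0057,-0.002,0.65],[-0.03,0.01,1,-0.0025,-0.0057,-0.002,0.65]]' > mv.in && python3 jog.py mv.in; python3 - <<'E'
from h import *
w=ctrl.camera("wrist"); s=ctrl.camera("scene")[150:270,180:340]
cv2.imwrite("pics/w4.png",np.hstack([cv2.resize(w,(480,300)),cv2.resize(s,(320,300))]))
E
python3 to.py .436 -.197 .002 .5
```

```text
time_s: 7.92
eef_pos: [0.436, -0.1971, 0.0467]
eef_rot: [-0.001, 0.509, 0.86, 0.0]
wrist_force: [0.1, -1.1, 0.0]
opening: 0.648
grasp_force: 0.0
[ 0.0014 -0.0006  0.0461] [0.0008 0.0021 0.0021]
```

View pics/w4.png

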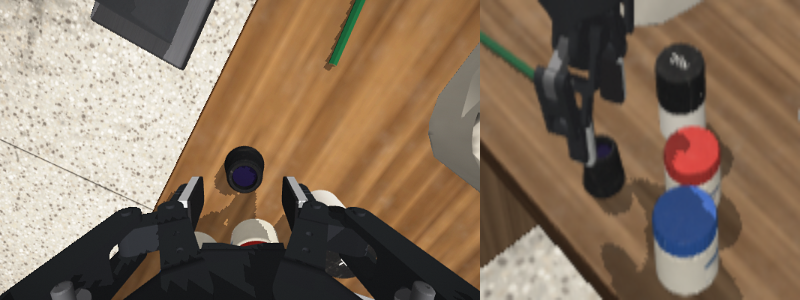

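The wrist view shows the loupe centred between the open pads, at about (243,170) in the left tile. The scene view shows the fingers straddling it, clear of the jars. I'll descend and close.

```bash
echo '[[0.01,-0.01,0.25,0,0.002,0.002,0.65],[0.01,-0.01,0.44,0,0.002,0.002,0.65],[0.01,-0.01,0.45,0,0.002,0.002,0.65],[0.01,-0.01,0.45,0,0.002,0.002,0],[0.01,-0.01,0.45,0,0.002,0.002,0],[0.01,-0.01,0.45,0,0.002,0.002,0],[0.01,-0.01,0.45,0,0.002,0.002,0],[0.01,-0.01,0.45,0,0.002,0.002,0]]' > mv.in && python3 jog.py mv.in
```

```text
time_s: 9.02
eef_pos: [0.4358, -0.1974, 0.0035]
eef_rot: [0.0, 0.51, 0.86, 0.0]
wrist_force: [-1.1, 0.5, 6.0]
opening: 0.378
grasp_force: 58.6
```

Gripped at 58.6 N with opening 0.378 (32 mm). I'll lift straight up.

In the tool's units: -0.12 m is -1.2, -0.115 m is -1.15.

```bash
echo '[[0,0,-0.15,0,0,0,0],[0,0,-0.45,0,0,0,0],[0,0,-0.85,0,0,0,0],[0,0,-1.15,0,0,0,0],[0,0,-1.2,0,0,0,0],[0,0,-1.2,0,0,0,0]]' > mv.in && python3 jog.py mv.in; python3 to.py .6277 -.3104 .123 .5; python3 - <<'E'
from h import *
s=ctrl.camera("scene")[90:270,160:400]; w=ctrl.camera("wrist")
cv2.imwrite("pics/w5.png",np.hstack([cv2.resize(w,(400,250)),cv2.resize(s,(333,250))]))
E
```

```text
time_s: 9.78
eef_pos: [0.4348, -0.1968, 0.1219]
eef_rot: [-0.001, 0.51, 0.86, 0.0]
wrist_force: [-0.8, 0.7, -0.3]
opening: 0.37
grasp_force: 59.2
[-0.1923  0.1147 -0.0014] [ 0.0001 -0.0015  0.0006]
```

View pics/w5.png

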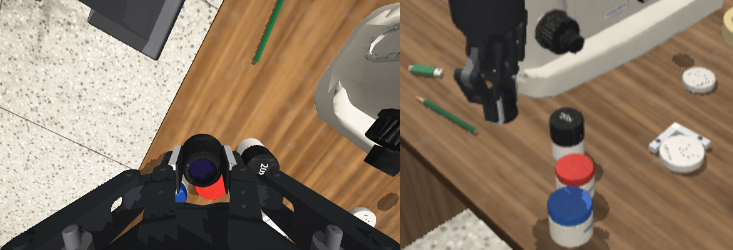

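The loupe is held upright, about 0.12 m up. I'll carry it over the row.

In the tool's units: -0.192 m is -1.92, -0.19 m is -1.9.

```bash
echo '[[-0.2,0.12,0,0,0,0,0],[-0.6,0.36,0,0,0,0,0],[-1,0.6,0,0,0,0,0],[-1.4,0.83,0,0,0,0,0],[-1.75,1.04,0,0,0,0,0],[-1.9,1.13,0,0,0,0,0],[-1.92,1.15,0,0,0,0,0],[-1.92,1.15,0,0,0,0,0]]' > mv.in && python3 jog.py mv.in; python3 to.py .6277 -.3104 .06 .5; python3 - <<'E'
from h import *
print([ctrl.get_obs()[k] for k in ("opening","time_s")])
s=ctrl.camera("scene"); cv2.imwrite("pics/s6.png",s)
c=cam("scene"); p=proj(c,[[.6277,-.3104,z] for z in (.012,.115,.148)]); print(p.round(1))
cv2.imwrite("pics/s6c.png",cv2.resize(s[90:230,280:450],None,fx=4,fy=4,interpolation=cv2.INTER_CUBIC))
E
```

```text
time_s: 10.88
eef_pos: [0.6268, -0.3093, 0.1196]
eef_rot: [-0.002, 0.51, 0.86, 0.001]
wrist_force: [0.4, 0.1, -0.7]
opening: 0.372
grasp_force: 59.2
[-0.0017  0.0003  0.0596] [-0.0015 -0.0049  0.0006]
[0.3718199493933362, 10.875]
[[363.6 197.3]
 [367.6 153.1]
 [369.1 137.3]]
```

View pics/s6c.png

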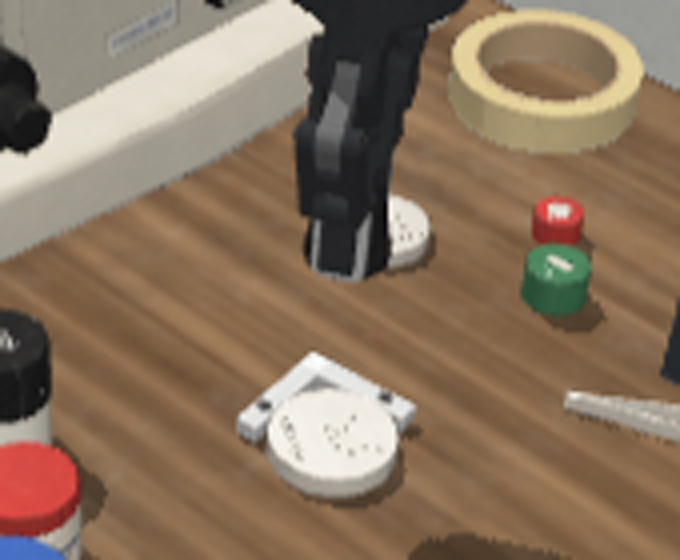

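The loupe is hanging over the block with its underside at about TCP−(4…10) mm, and it's laterally centred to within about 1 px. I'll lower to a conservative height and check.

In the tool's units: 0.085 m is 0.85, 0.084 m is 0.84.

```bash
echo '[[-0.02,0,0.2,-0.0015,-0.005,0,0],[-0.02,0,0.5,-0.0015,-0.005,0,0],[-0.02,0,0.75,-0.0015,-0.005,0,0],[-0.02,0,0.84,-0.0015,-0.005,0,0],[-0.02,0,0.85,-0.0015,-0.005,0,0],[-0.02,0,0.85,-0.0015,-0.005,0,0]]' > mv.in && python3 jog.py mv.in; python3 to.py .6277 -.3104 .03 .5; python3 - <<'E'
from h import *
s=ctrl.camera("scene"); cv2.imwrite("pics/s7.png",s); c=cam("scene")
v=cv2.resize(s[150:225,315:415],None,fx=7.5,fy=7.5,interpolation=cv2.INTER_CUBIC)
for z,col in ((.022,(0,0,255)),(.027,(0,255,255)),(.032,(255,255,0))):
    p=(proj(c,ring(.6277,-.3104,.0185,z))-[315,150]+.5)*7.5; cv2.polylines(v,[p.astype(int)],True,col,1)
cv2.imwrite("pics/s7c.png",v)
E
```

```text
time_s: 11.68
eef_pos: [0.6293, -0.3121, 0.0375]
eef_rot: [0.002, 0.51, 0.86, -0.0]
wrist_force: [-0.4, -0.2, 0.1]
opening: 0.372
grasp_force: 59.2
[ 0.0023 -0.0006  0.0075] [0.0021 0.0044 0.0005]
```

View pics/s7c.png

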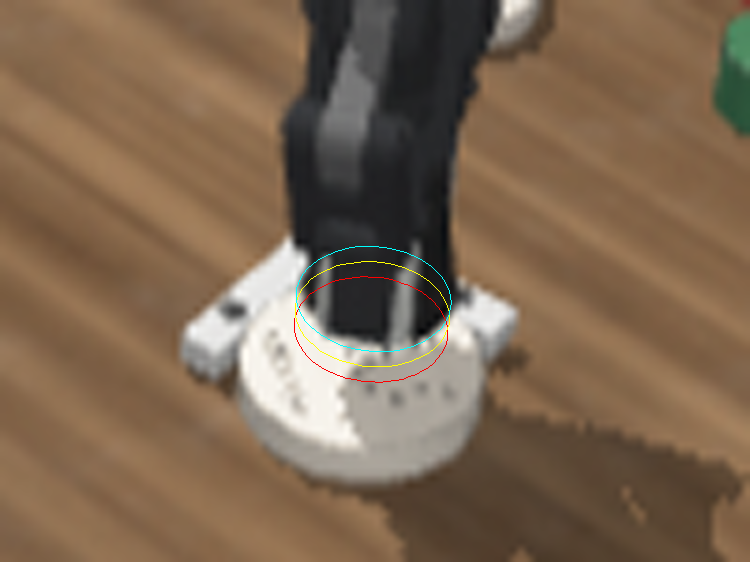

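The loupe's lower rim coincides with the projected ring at z≈0.033–0.034 m. It's laterally centred and the underside is about 22 mm above the block top, so I'll lower it 11 mm.

In the tool's units: 0.011 m is 0.11, 0.001 m is 0.01.

```bash
echo '[[0.01,0,0.05,0,0,0,0],[0.01,0,0.09,0,0,0,0],[0.01,0,0.11,0,0,0,0],[0.01,0,0.11,0,0,0,0],[0.01,0,0.11,0,0,0,0],[0.01,0,0.11,0,0,0,0]]' > mv.in && python3 jog.py mv.in; python3 - <<'E'
from h import *
s=ctrl.camera("scene"); c=cam("scene"); P=[]
for i in range(6):
    ctrl.camera("top"); P.append(ctrl.get_obs()["eef_pos"])
print(np.mean(P,0).round(4),np.std(P,0).round(4))
v=cv2.resize(s[150:225,315:415],None,fx=7.5,fy=7.5,interpolation=cv2.INTER_CUBIC)
for z,col in ((.017,(0,0,255)),(.0235,(0,255,255)),(.03,(255,255,0))):
    p=(proj(c,ring(.6277,-.3104,.0185,z))-[315,150]+.5)*7.5; cv2.polylines(v,[p.astype(int)],True,col,1)
cv2.imwrite("pics/s8c.png",v)
E
```

```text
time_s: 12.48
eef_pos: [0.6283, -0.3109, 0.0253]
eef_rot: [0.002, 0.51, 0.86, -0.0]
wrist_force: [-0.5, 0.6, -0.6]
opening: 0.378
grasp_force: 59.2
[ 0.6282 -0.3108  0.0252] [0. 0. 0.]
```

View pics/s8c.png

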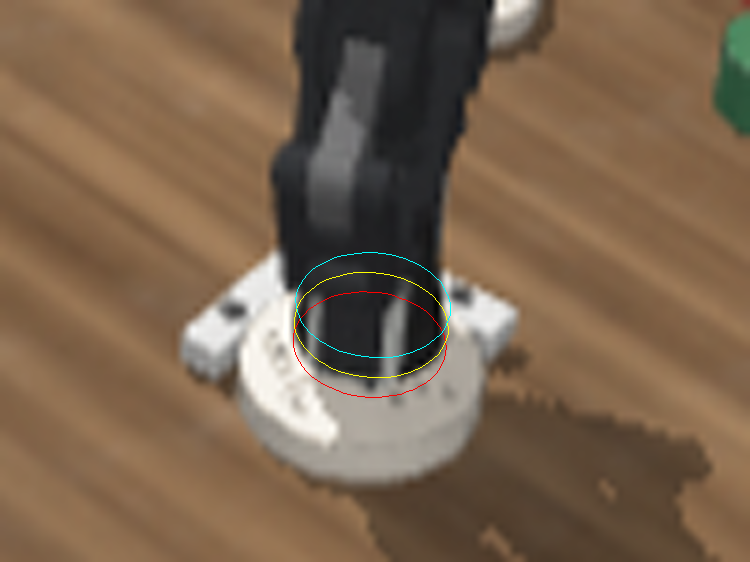

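The loupe rim matches the z≈0.022–0.0235 ring, about 10 mm above the block, centred and steady. I'll hand in.

```bash
python3 -c "
from bench import ctrl
print(ctrl.hand_in())"
```

```text
the job is handed in; nothing more can be done
None
```

I handed the job in at about 13 s of the 70 s limit; no verdict came back, but by my last measurements the block is home against both V faces (within about 1 mm), the row of can and jars was not touched, and the loupe is gripped still and upright over the block's centre (within about 1 mm), about 10 mm above its top.

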